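# Free a glued thimble rack section from the vise and stack it flush

### The arm

A 6-joint arm with a two-finger parallel gripper is mounted at the origin on the work surface. World frame = base frame: x ahead of the robot, y to its left, z up, the work surface at z = 0. Lengths are in mm, angles in rad, forces in N, time in s.
With the tool pointing down it reaches from about 275 to 750 mm from the base axis. Payload 10.2 kg.
Tool frame: the origin (TCP) lies midway between the tips of the shut fingers; the grasp point (between the pads) lies 19 mm behind it (arm.hold_point_z is the distance from the TCP to the grasp point, in mm); x points along the fingers, y is the direction in which the jaws open and shut, and the axes are right-handed (so a half turn about x gives the same grasp; the last joint's range is limited). The gripper opens to 85 mm and grips with 20 to 120 N. Pads are 22 mm wide; open, the fingers measure 114 mm over their backs; the gripper's body (76 mm by 85 mm) begins 54 mm behind the grasp point. The pads swing forward as they close: fully open they stand 13 mm farther back than shut.
Start: joints at [0.983, 0.313, 1.498, -0, 1.331, -0.223], TCP at [187.313, 490.454, 231.294] pointing down, gripper open.
Joint ranges: [-2.94, 2.94], [-0.97, 2.17], [0.19, 2.56], [-1.23, 4.37], [0.02, 3.11], [-2.88, 2.88]. Speed limits (rad/s): [2.39, 2.39, 3.01, 3.14, 3.14, 3.14].

### API

Orientations are given as a unit quaternion [x, y, z, w].
In Python, from station import arm, viewer, workorder gives the robot as it stands.
- The arm moves only by the shell command python3 -m pendant 'ROWS'. ROWS is JSON, one flat list of numbers, 7 for each row, row after row: the turn, a rotation vector about the tool's x, y, z in degrees, then the shift along the tool's x, y, z in cm, then the gripper command: -1 is shut, 1 is fully open, values between are in proportion. A call has 1 to 20 rows; each row is the pose to reach, as a shift and turn from the pose commanded when the call began, along the tool's axes at that moment; what a row does not reach only later rows make up. A row lasts 1/8 s, in which the tool goes at most 62.5 mm and 10.7 degrees, less where a joint would pass 70% of its speed; a pose out of reach is approached as far as the arm can. A call with a gripper value outside its range is refused whole. The fingers move at their own pace and stop on an object; the grip force is fixed at half the most. Time passes only in rows, so rows that repeat a pose let the fingers close. It gives the time, the measured TCP pose, the force and the opening at its end, in the units of the state.
- arm.get_obs(): the state, without advancing time (a new reading comes with each control period).
- viewer.grab_frame(name): name is "scene" or "top"; returns a dict with "pixels" (480x640x3 uint8, red, green, blue), "camera_matrix" (3x3 intrinsics, pixels), "dist" ([k1, k2, p1, p2, k3] as OpenCV has them; the pictures are not rectified), "R" (3x3) and "t" (3): a world point X has camera coordinates R X + t. Camera axes: x right, y down, z forward; pixel columns grow to the right and rows downward; lengths in mm; the calibration is good to about 2 mm. A picture is of the moment at which its call begins. There is no depth.
- workorder.finish_job(): hands the job in, once; it reports no verdict.
Trained networks look in a picture, given as the dict that the camera call returned (one of the last four; its "shot" number tells which), for a name from the list of things; names that differ only in an ending like _2 or _b are one class to them, and where a whole thing is asked for, a point or a joint stands for the part that bears it (a point fixed in the world has none). Each returns a list of dicts, best first, with "p" (0 to 1); they miss things now and then, are a little off and sometimes report something else, mostly with a low value. They report only what shows in the picture. A call takes as long as a camera call. They do not tell look-alikes from the thing itself.
- viewer.spot_in(target, picture): "position" ([x, y, z] in mm, in the coordinates of the camera as it stood for that picture, good to about 4 mm: the middle of the surface that is visible of it).
- viewer.cut_out(target, picture): "mask" (480x640 bool, what is visible of it).
The state is a dict: "time_s": time; "joint_positions": joint angles; "qvel": joint speeds; "tau": joint torques, N m; "tcp_pos": TCP position; "ee_rot": TCP orientation; "ft_force": force on the tool from outside, world axes, zero at the start; "moment": the same for the moment, N m; "opening": opening from 0.0 (shut) to 1.0 (fully open).
Only numpy, scipy, OpenCV 4.12 (cv2) and the standard library are available. Lean on these libraries where they do the work, as an engineer would, in place of code of your own. Each camera call takes 0.05 s, during which the arm holds its last target.

### The job

The glue on the new thimble rack section has set and the vise's quick release is already tripped: pull the red knob to slide the jaw well back while the section stays standing in the vise, then lift the section out. Set it down gently, without dropping it, squarely on top of the dark lower section, upright, flush with it on all four sides and with its open cubbies facing the same way, and let go. Leave the lower section where it stands, and do not disturb the two thimbles in it, the green jar or the brass cup hook.

Things in the scene. Friction and masses are not known exactly. Their poses are not given: they have to be found in the camera images.
- rack_new_center (a point): Centre (half-way up) of the new rack section: upright cubby rack in mid-brown wood, 150 mm wide (its y), 46 mm deep (x), 78 mm high (z), about 0.2 kg. x points out of its open front, z up. It starts standing on the vise's bed between the jaws, x along the vise's x, top 106 mm over the bench, 48 mm above the jaws, ends overhanging them. Grip it across its depth, near the middle, above the jaws.
- rack_new_front (a point): Centre of the new section's open front, 23 mm along its +x from its centre; same axes. The front shows two rows of four 30 mm cubbies between 6 mm boards, with an upright divider up the middle; a flat 5 mm back board in pale wood closes the opposite (-x) side.
- rack_low_top (a point): Centre of the top face of the lower rack section: a loose section of the same shape and size (150 x 46 x 78 mm, about 0.24 kg) in dark wood with a pale back board, upright on the bench. 78 mm over the bench; x points out of its open front, y along its 150 mm width, z up. A section stacked on it has its centre 39 mm above this point.
- vise: Blue quick-release vise bolted down. Origin on the bench under the middle of the clamping place; +x from the moving jaw to the fixed jaw, y along the jaws (80 mm wide). Bed 28 mm over the bench, jaw tops 58 mm. Jaw faces 47 mm apart at joint 0; fixed jaw's face at x = +23.5 mm. The screw's housing ends at x = -98 mm, the small lever on it is 73 mm high.
- vise_jaw (a joint): Travel of the moving jaw in m: 0 = closed to 47 mm, 0.040 = fully open; opens along the vise's -x. The quick release is tripped: the jaw slides when pulled or pushed with about 5 N and stays where it is left.
- vise_knob (a point): Middle of the grip of the red knob on the moving jaw's screw (moves with the jaw; vise axes), 43 mm over the bench, 120 mm along the vise's -x from its origin at joint 0. Grip: cylinder 30 mm in diameter, 28 mm long, along the vise's x; flange 38 mm in diameter, 6 mm thick at its free (-x) end. It does not turn; it pulls straight out along -x. Pinch it from above across the vise's y.
- rack_low: The lower section itself: origin at the centre of its underside, axes as for rack_low_top.
- rack_new: The new section itself: origin at the centre of its underside, 39 mm below its centre, same axes.
- thimble_blue: Loose white porcelain thimble with blue bands, 25 mm high, 22 mm across its foot, upright in a cubby of the lower section's upper row. Origin at the centre of its foot. Bystander.
- thimble_white: Loose white porcelain thimble with brass-coloured bands, 25 mm high, 22 mm across its foot, upright in a cubby of the lower section's lower row. Origin at the centre of its foot. Bystander.
- jar: Green glass jar with a cork, 76 mm in diameter, 116 mm high, standing on the bench beyond the work. Origin at the centre of its underside. Bystander.
- cup_hook: Brass cup hook, about 50 mm long and 15 mm high, lying on the bench beyond the work. Origin on the bench near its middle. Bystander.
Things that resemble listed ones, but are neither listed nor needed, are in the scene too. What is shaped like the rack_new but blue or orange is not meant.

How it is judged:
By the outcome, as a careful person would: the job done as asked, in the order asked, and still so for the second after the job is handed in, with the robot touching nothing.
It also fails if it takes over 58 s, if anything falls off the work surface, if the arm or the gripper's body presses on something with over 40 N, if the wrist force passes 120 N, or if a joint passes its speed limit or range.

## Working session

There is one attempt and no reset: what is moved stays moved. The work goes in short steps, Python scripts to look and compute and a shell command to move; the robot and the scene stay as the last step left them, time stands still between calls to the robot, and variables do not carry over. Pictures are saved under pics/ and viewed, and the job is handed in when it is done.

```bash
ls; mkdir -p pics; python3 - <<'E'
from station import arm, viewer
import cv2,json
o=arm.get_obs(); print({k:o[k] for k in ('time_s','tcp_pos','ee_rot','opening','ft_force')}, arm.hold_point_z)
for n in ("scene","top"):
    f=viewer.grab_frame(n)
    cv2.imwrite(f'pics/{n}0.png',f['pixels'][:,:,::-1])
    print(n,f['shot'],f['R'],f['t'],f['camera_matrix'],f['dist'])
    for t in ('rack_new','rack_low','vise','vise_knob','thimble_blue','thimble_white','jar','cup_hook','rack_new_center','rack_new_front','rack_low_top','vise_jaw'):
        try:
            r=viewer.spot_in(t,f)
            R=f['R'];
            print(t,[(round(d['p'],2),[round(float(v)) for v in R.T@(d['position']-f['t'])]) for d in r])
        except Exception as e: print(t,e)
E
```

```text
pics
{'time_s': 0.0, 'tcp_pos': array([187.13555811, 490.2422348 , 230.74625607]), 'ee_rot': array([ 0.12783459,  0.69556632, -0.12863964,  0.69519612]), 'opening': 0.9982107155243046, 'ft_force': array([ 0.65230413, -0.58622246,  0.07706102])} 18.700000000000003
scene 1 [[ 0.61767961  0.78637183  0.00955223]
 [ 0.53750771 -0.41327299 -0.73504482]
 [-0.57407086  0.4591566  -0.67795122]] [-433.88263868 -248.02315154 1521.05769925] [[574.13145943   0.         320.34266355]
 [  0.         574.13145943 245.99660304]
 [  0.           0.           1.        ]] [0.00074888 0.         0.         0.         0.        ]
rack_new [(0.81, [425, 373, 53]), (0.68, [613, 154, 95]), (0.65, [625, 327, 84])]
rack_low [(0.89, [660, -131, 58])]
vise [(0.56, [641, 149, 33])]
vise_knob [(0.71, [494, 137, 52])]
thimble_blue [(0.42, [659, -179, 50])]
thimble_white [(0.41, [665, -109, 10])]
jar [(0.6, [802, -8, 82]), (0.45, [667, -111, 12])]
cup_hook [(0.39, [661, -112, 7])]
rack_new_center [(0.85, [424, 371, 60]), (0.64, [615, 158, 99]), (0.57, [626, 329, 79])]
rack_new_front [(0.63, [427, 374, 59]), (0.58,
[... 272 characters left out ...]
 0.         318.11267138]
 [  0.         478.47871034 234.74310503]
 [  0.           0.           1.        ]] [-0.10245692  0.          0.          0.          0.        ]
rack_new [(0.97, [596, 364, 77]), (0.79, [608, 178, 106]), (0.78, [409, 379, 82])]
rack_low [(0.78, [648, -121, 74])]
vise [(0.71, [562, 154, 53])]
vise_knob [(0.94, [559, 153, 59])]
thimble_blue []
thimble_white []
jar [(0.79, [767, 6, 99])]
cup_hook [(0.59, [787, 127, 12])]
rack_new_center [(0.94, [412, 377, 79]), (0.84, [602, 182, 105]), (0.63, [600, 363, 76])]
rack_new_front [(0.85, [593, 363, 80]), (0.79, [415, 378, 79]), (0.72, [603, 173, 105])]
rack_low_top [(0.86, [651, -118, 76])]
vise_jaw [(0.7, [563, 148, 58])]
```

View pics/scene0.png

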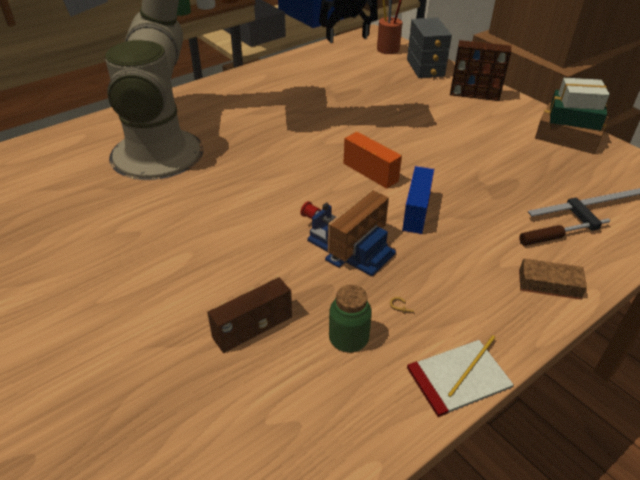

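View pics/top0.png

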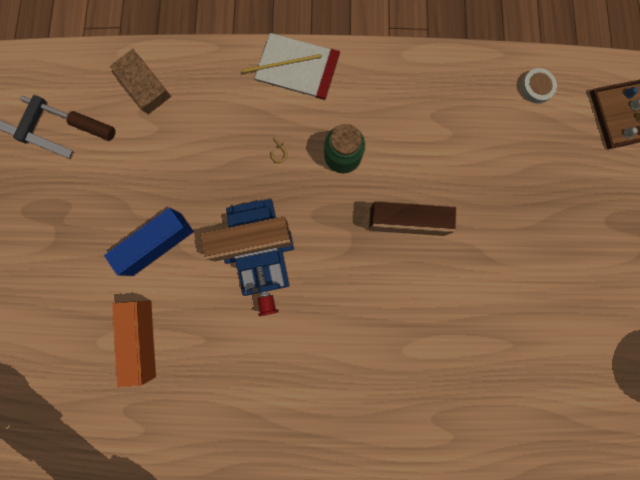

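Scene picture: new section at (358,228) in the vise, red knob (309,211), dark lower section (250,314), jar (350,318), hook (400,306). Look-alikes are orange (372,160) and blue (419,200). In the top picture: new (245,238), knob (266,303), lower (413,216), jar (344,148), hook (279,152). Enlarging.

```bash
python3 - <<'E'
import cv2,numpy as np
a=cv2.imread('pics/scene0.png');b=cv2.imread('pics/top0.png')
def c(im,x0,y0,w,h,s):return cv2.resize(im[y0:y0+h,x0:x0+w],None,fx=s,fy=s,interpolation=cv2.INTER_CUBIC)
cv2.imwrite('pics/c1.png',cv2.convertScaleAbs(np.vstack([np.hstack([c(a,290,180,120,100,3.3),c(a,200,270,120,100,3.3)]),np.hstack([c(b,190,190,120,80,3.3),c(b,350,180,120,80,3.3)])]),alpha=1.5))
E
```

```text
(no output)
```

View pics/c1.png

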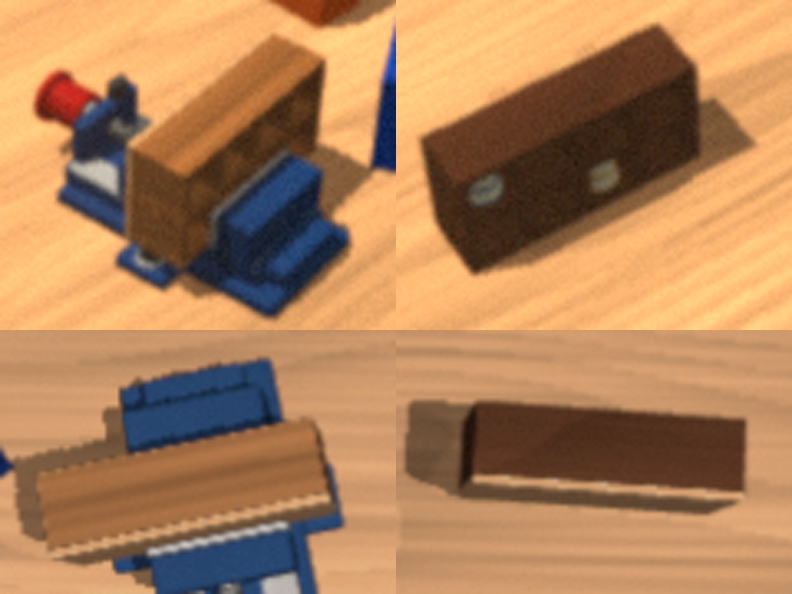

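```bash
cat > h.py <<'E'
import numpy as np,cv2
from scipy.optimize import least_squares,minimize
from station import arm,viewer
def frames():return {n:viewer.grab_frame(n) for n in("scene","top")}
def proj(f,P):
    rv,_=cv2.Rodrigues(np.array(f['R']));return cv2.projectPoints(np.asarray(P,float).reshape(-1,1,3),rv,np.array(f['t'],float),np.array(f['camera_matrix']),np.array(f['dist']))[0][:,0]
S=[(-1,-1),(-1,1),(1,1),(1,-1)]
def corners(p):
    x,y,zt,a=p;c,s=np.cos(a),np.sin(a)
    o=[(23*i,75*j) for i,j in S]
    return np.array([[x+c*u-s*v,y+s*u+c*v,zt-k] for k in(0,78) for u,v in o])
def fit(fs,obs,p0):
    # obs: {cam:{idx:(u,v)}}
    def r(p):
        C=corners(p);return np.concatenate([(proj(fs[n],C[list(d)])-np.array(list(d.values()))).ravel() for n,d in obs.items()])
    s=least_squares(r,p0,x_scale=[10,10,10,.1],loss='soft_l1');return s.x,r(s.x)
def edge(fs,p0,E,grow=6):
    G={}
    for n,f in fs.items():
        im=cv2.GaussianBlur(f['pixels'],(0,0),1.0).astype(np.float32)
        G[n]=(cv2.Sobel(im,cv2.CV_32F,1,0,ksize=3),cv2.Sobel(im,cv2.CV_32F,0,1,ksize=3))
    t=np.linspace(.05,.95,60)[:,None]
    def sc(p):
        C=corners(p);tot=0
        for n,es in E.items():
            for i,j in es:
                q=proj(fs[n],C[i]*(1-t)+C[j]*t).astype(np.float32);d=q[-1]-q[0];d/=np.linalg.norm(d);nn=(-d[1],d[0])
                gx,gy=[cv2.remap(g,q[None,:,0],q[None,:,1],cv2.INTER_LINEAR)[0] for g in G[n]]
                g=np.abs(gx*nn[0]+gy*nn[1]).sum(1);tot+=np.minimum(g,250).mean()
        return -tot
    best=None
    rng=np.random.default_rng(0)
    for k in range(12):
        st=np.array(p0)+rng.normal(size=4)*[2,2,1.5,.015]*(k>0)
        m=minimize(sc,st,method='Nelder-Mead',options=dict(initial_simplex=st+np.vstack([np.zeros(4),np.diag([2,2,1.5,.02])])))
        if best is None or m.fun<best.fun:best=m
    return best.x,best.fun
E
cat > m.py <<'E'
from h import *
fs=frames()
new={'top':{1:(205.8,257.3),0:(290,239.1),3:(285.5,217.3),2:(201.5,233.9)},'scene':{0:(329.4,223.3),1:(373.3,190.6),2:(388.5,198.8),3:(346.1,235.2)}}
low={'top':{1:(373,225),0:(455.8,230),3:(455.8,206.7),2:(373.9,201.8)},'scene':{0:(207.9,311.8),1:(279.1,277.6),2:(291.2,290.6),7:(223,352.4),6:(291.2,317)}}
top=[(0,1),(1,2),(2,3),(3,0)]
E={'new':{'top':top,'scene':top+[(3,7)]},'low':{'top':top,'scene':top+[(3,7),(2,6),(7,6)]}}
for n,o,p0 in(('new',new,[605,180,106,0]),('low',low,[655,-120,78,0])):
    p,r=fit(fs,o,p0);print(n,p.round(3),r.round(1))
    q,v=edge(fs,p,E[n]);print(' edge',q.round(3),v)
    for cam in fs:
        im=fs[cam]['pixels']
        if n=='new': im=im.copy(); fs[cam]['dr']=im
        else: im=fs[cam]['dr']
        for i,j in top+[(0,4),(1,5),(2,6),(3,7),(4,5),(5,6),(6,7),(7,4)]:
            C=proj(fs[cam],corners(q)); cv2.line(im,*[tuple(int(round(v*16)) for v in C[k]) for k in(i,j)],(0,255,0),1,cv2.LINE_AA,4)
f=fs['scene']['dr'];g=fs['top']['dr']
c=lambda im,x,y,w,h:cv2.resize(im[y:y+h,x:x+w],None,fx=3.3,fy=3.3)
cv2.imwrite('pics/ov1.png',np.vstack([np.hstack([c(f,290,180,120,100),c(f,200,270,120,100)]),np.hstack([c(g,190,190,120,80),c(g,350,180,120,80)])])[:,:,::-1])
E
python3 m.py
```

```text
new [6.07720e+02 1.76594e+02 1.04233e+02 2.13000e-01] [-0.1  0.8  0.1  2.4 -0.3 -1.5 -0.2 -1.6 -1.2  1.6 -1.2 -0.3  1.3  0.1
  0.3 -0.4]
 edge [6.07067e+02 1.76391e+02 1.06883e+02 2.05000e-01] -1636.467041015625
low [ 6.53967e+02 -1.24569e+02  7.67970e+01 -4.20000e-02] [ 0.   1.1 -0.5  1.1  0.2 -0.6  0.3 -0.8 -1.3 -0.9 -1.  -1.6  0.4 -0.
  0.8  2.5  1.4  1.2]
 edge [ 6.51722e+02 -1.25449e+02  7.73850e+01 -4.50000e-02] -2089.55029296875
```

View pics/ov1.png

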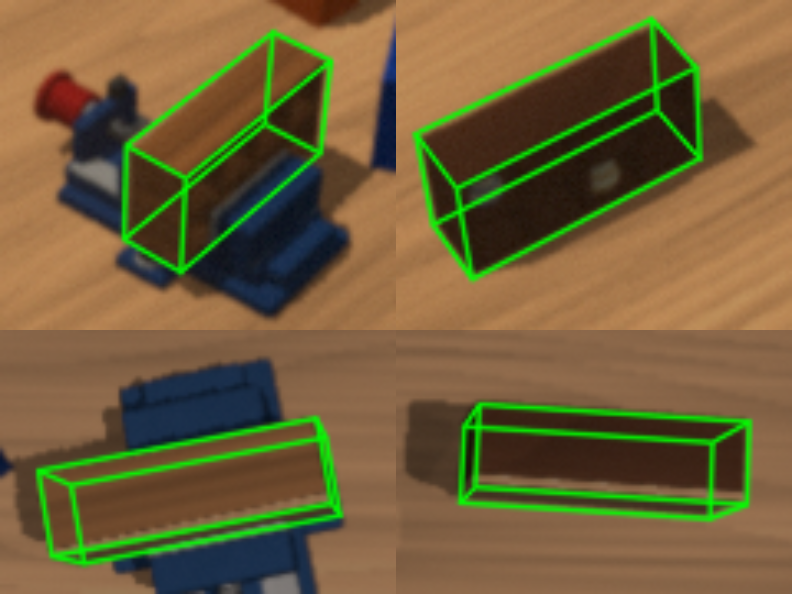

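```bash
cat > k.py <<'E'
from h import *
fs=frames()
a=.205;ex=np.array([np.cos(a),np.sin(a),0]);ey=np.array([-np.sin(a),np.cos(a),0])
th=np.linspace(0,2*np.pi,40)
def mod(x,y,z):
    c=np.array([x,y,z]);P=[]
    for r,u0,u1 in((15,-14,14),(19,-20,-14)):
        for u in(u0,u1):
            P+= [c+ex*u+ey*r*np.cos(t)+np.array([0,0,r*np.sin(t)]) for t in th]
    return P
obs={}
for n,f in fs.items():
    im=f['pixels'].astype(int);m=((im[:,:,0]>60)&(im[:,:,0]>2.6*im[:,:,1])&(im[:,:,0]>2.6*im[:,:,2])).astype(np.uint8)
    k,l,st,ce=cv2.connectedComponentsWithStats(m);c0=(309,211) if n=='scene' else (266,303)
    b=min(range(1,k),key=lambda i:np.hypot(*(ce[i]-c0))+(st[i,4]<20)*999)
    mm=(l==b);obs[n]=mm;print(n,st[b],ce[b].round(1))
def r(p):
    out=[]
    for n,f in fs.items():
        q=proj(f,mod(*p));v,u=np.where(obs[n])
        out+=[q[:,0].min()-u.min()+.5,q[:,0].max()-u.max()-.5,q[:,1].min()-v.min()+.5,q[:,1].max()-v.max()-.5]
    return np.array(out)
s=least_squares(r,[490,152,43],loss='soft_l1');print(s.x.round(1),r(s.x).round(1))
c=np.array([607.07,176.39,0]);d=s.x-c;print('in vise axes',d@ex,d@ey)
ims=[]
for n,(x,y) in(('scene',(270,180)),('top',(220,250))):
    im=cv2.resize(fs[n]['pixels'][y:y+80,x:x+80],None,fx=5,fy=5)
    for q in proj(fs[n],mod(*s.x)):cv2.circle(im,tuple(int(round(v)) for v in (q-(x,y)+.5)*5),1,(0,255,0),-1)
    ims.append(im)
cv2.imwrite('pics/kn.png',np.hstack(ims)[:,:,::-1])
E
python3 k.py
```

```text
scene [301 202  17  15 156] [308.5 209.2]
top [258 296  20  20 271] [266.3 305.3]
[489.9 143.4  44.8] [-0.7  3.9 -1.6  3.7 -0.6  0.9 -0.6  1.2]
in vise axes -121.40137234967568 -8.49414140718778
```

View pics/kn.png

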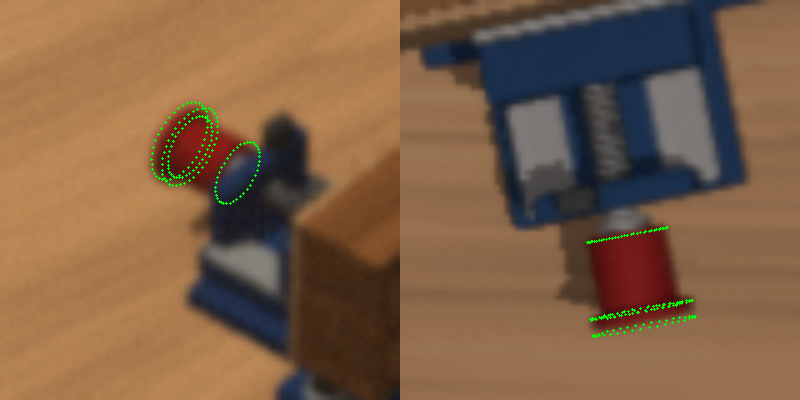

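```bash
cat > plan.py <<'E'
import sys,numpy as np
from scipy.spatial.transform import Rotation as Ro
from station import arm
def plan(x,y,z,yawdeg=None,cmd=None):
    """tool y axis heading yawdeg in world (mod 180)"""
    o=arm.get_obs();R=Ro.from_quat(o['ee_rot']);M=R.as_matrix();p=np.array(o['tcp_pos'])
    cur=np.degrees(np.arctan2(M[1,1],M[0,1]))
    print('t',round(o['time_s'],2),'tcp',p.round(1),'toolx',M[:,0].round(3),'ytool heading',cur.round(2),'j',np.round(o['joint_positions'],2),'F',np.round(o['ft_force'],1),'open',round(o['opening'],3))
    s=M.T@(np.array([x,y,z])-p)/10;print('shift cm',s.round(2))
    if yawdeg is not None:
        for yw in(yawdeg,yawdeg+180):
            d=(yw-cur+180)%360-180;h=np.radians(cur+d)
            T=np.array([[0,0,-1],[np.cos(h),np.sin(h),0]]);T=np.column_stack([T[0],T[1],np.cross(T[0],T[1])])
            print('turn deg (tool)',np.degrees(Ro.from_matrix(M.T@T).as_rotvec()).round(2),'world yaw change',round(d,1))
if __name__=='__main__': plan(*map(float,sys.argv[1:]))
E
python3 plan.py 491 144 150 101.75; python3 plan.py 491 144 20
```

```text
t 1.5 tcp [187.3 490.5 231.3] toolx [-0. -0. -1.] ytool heading 69.1 j [ 0.98  0.31  1.5  -0.    1.33 -0.22] F [0.3 0.3 0.6] open 1.001
shift cm [  8.13 -21.53  40.73]
turn deg (tool) [-32.65   0.     0.  ] world yaw change 32.7
turn deg (tool) [147.35   0.    -0.  ] world yaw change -147.3
t 1.5 tcp [187.3 490.5 231.3] toolx [-0. -0. -1.] ytool heading 69.1 j [ 0.98  0.31  1.5  -0.    1.33 -0.22] F [0.3 0.3 0.6] open 1.001
shift cm [ 21.13 -21.53  40.73]
```

```bash
python3 -m pendant '[-10,0,0,0,-6,11,1, -20,0,0,2,-12,22,1, -30,0,0,4,-18,33,1, -32.65,0,0,6,-21.53,40.73,1, -32.65,0,0,7,-21.53,40.73,1, -32.65,0,0,7,-21.53,40.73,1, -32.65,0,0,7,-21.53,40.73,1, -32.65,0,0,7,-21.53,40.73,1, -32.65,0,0,7,-21.53,40.73,1, -32.65,0,0,7,-21.53,40.73,1]'; python3 plan.py 491 144 20 101.75
python3 - <<'E'
from h import *
for n in('scene','top'):
    f=viewer.grab_frame(n);cv2.imwrite(f'pics/b_{n}.png',cv2.resize(f['pixels'][140:300,200:440,::-1],None,fx=3,fy=3))
E
```

```text
time_s: 2.75
tcp_pos: [490.6, 144.4, 161.4]
ee_rot: [-0.072, 0.703, 0.072, 0.703]
ft_force: [-0.6, 0.2, -0.3]
opening: 1.0
t 2.75 tcp [490.6 144.4 161.4] toolx [-0.  0. -1.] ytool heading 101.75 j [ 0.06  0.35  1.64  0.    1.15 -1.72] F [-0.6  0.2 -0.3] open 1.0
shift cm [14.14 -0.05  0.03]
turn deg (tool) [-0.   -0.01 -0.01] world yaw change 0.0
turn deg (tool) [ 1.8e+02 -2.0e-02  2.0e-02] world yaw change -180.0
```

View pics/b_scene.png

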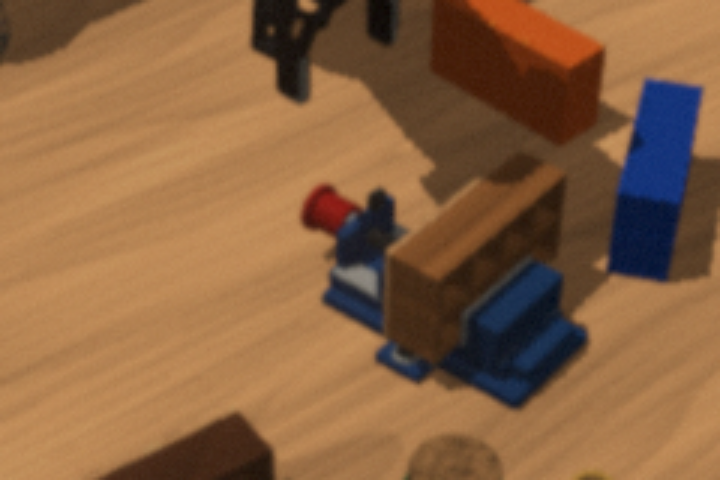

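```bash
python3 -m pendant '[0,0,0,5,0,0,1, 0,0,0,10,0,0,1, 0,0,0,12.5,0,0,1, 0,0,0,14,0,0,1, 0,0,0,14,0,0,1]'; 
python3 - <<'E'
from h import *
for n,(x,y) in(('scene',(240,130)),('top',(190,220))):
    f=viewer.grab_frame(n);cv2.imwrite(f'pics/d_{n}.png',cv2.resize(f['pixels'][y:y+120,x:x+140,::-1],None,fx=4,fy=4))
E
```

```text
time_s: 3.48
tcp_pos: [490.7, 144.5, 21.3]
ee_rot: [-0.073, 0.704, 0.073, 0.703]
ft_force: [0.5, 0.5, 0.1]
opening: 1.003
```

View pics/d_scene.png

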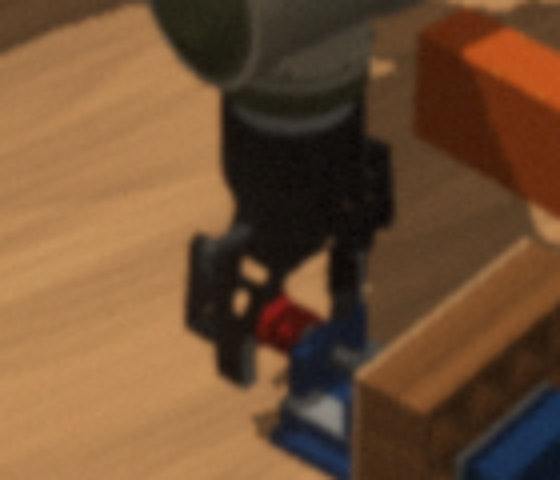

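View pics/d_top.png

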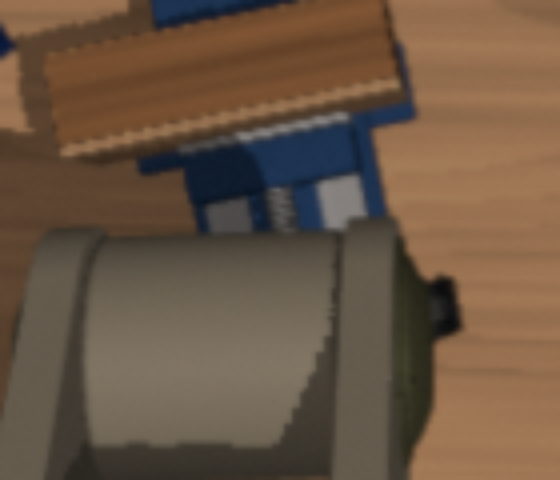

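The fingers straddle the knob in the scene picture (knob around crop (285,322), fingers at (235,310) and (345,280)). Next: close.

```bash
python3 -m pendant '[0,0,0,0,0,0,-1, 0,0,0,0,0,0,-1, 0,0,0,0,0,0,-1, 0,0,0,0,0,0,-1, 0,0,0,0,0,0,-1, 0,0,0,0,0,0,-1]'; python3 plan.py 451.8 135.8 21 101.75
```

```text
time_s: 4.32
tcp_pos: [491.3, 143.8, 21.8]
ee_rot: [-0.073, 0.703, 0.072, 0.704]
ft_force: [-1.9, -1.8, 5.8]
opening: 0.338
t 4.33 tcp [491.3 143.8  21.8] toolx [ 0.001 -0.    -1.   ] ytool heading 101.78 j [ 0.06  0.56  1.76 -0.    0.83 -1.72] F [-1.9 -1.8  5.8] open 0.338
shift cm [ 0.08  0.02 -4.03]
turn deg (tool) [0.03 0.03 0.03] world yaw change -0.0
turn deg (tool) [-1.7997e+02 -5.0000e-02  5.0000e-02] world yaw change 180.0
```

```bash
python3 -m pendant '[0,0,0,0,0,-0.4,-1, 0,0,0,0,0,-0.9,-1, 0,0,0,0,0,-1.4,-1, 0,0,0,0,0,-1.9,-1, 0,0,0,0,0,-2.4,-1, 0,0,0,0,0,-2.9,-1, 0,0,0,0,0,-3.3,-1, 0,0,0,0,0,-3.6,-1, 0,0,0,0,0,-3.8,-1, 0,0,0,0,0,-3.8,-1]'
python3 - <<'E'
from h import *
for n,(x,y) in(('scene',(270,150)),('top',(190,190))):
    f=viewer.grab_frame(n);cv2.imwrite(f'pics/e_{n}.png',cv2.resize(f['pixels'][y:y+120,x:x+140,::-1],None,fx=4,fy=4))
E
```

```text
time_s: 5.58
tcp_pos: [455.0, 135.6, 21.8]
ee_rot: [-0.073, 0.702, 0.072, 0.705]
ft_force: [5.4, -5.6, 1.9]
opening: 0.337
```

View pics/e_scene.png

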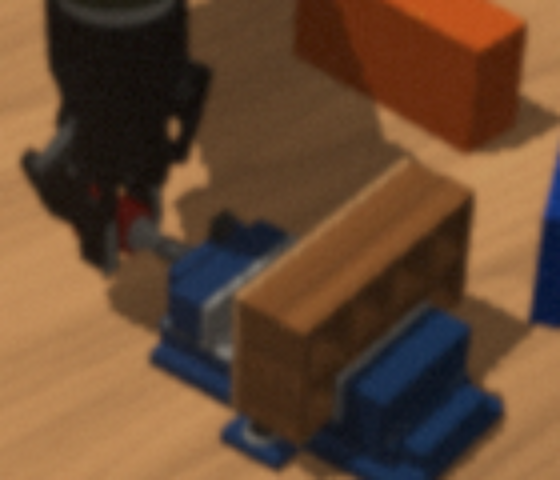

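View pics/e_top.png

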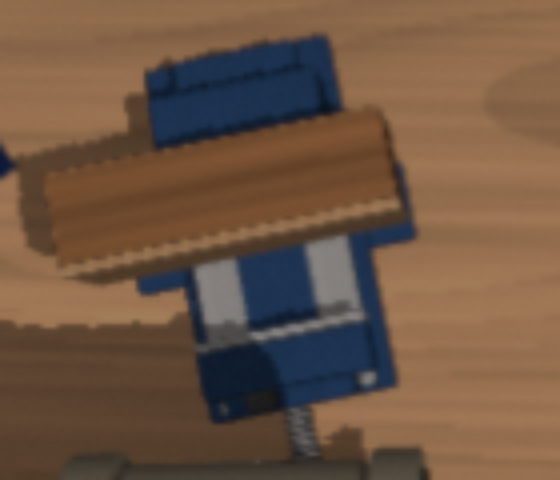

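The jaw is back about 37 mm (top crop jaw face at row 340), and the section is still standing. Release and rise.

```bash
python3 -m pendant '[0,0,0,0,0,0,1, 0,0,0,0,0,0,1, 0,0,0,0,0,0,1, 0,0,0,0,0,0,1, 0,0,0,-3,0,0,1, 0,0,0,-8,0,0,1, 0,0,0,-14,0,0,1, 0,0,0,-17,0,0,1, 0,0,0,-17,0,0,1]'
sed -i 's/ov1/ov2/' m.py; sed -n '/range/!p' m.py >/dev/null; python3 m.py; python3 plan.py 607 176.4 190 11.75
```

```text
time_s: 6.8
tcp_pos: [454.6, 136.4, 193.2]
ee_rot: [-0.072, 0.702, 0.072, 0.705]
ft_force: [-0.8, -0.6, -0.6]
opening: 1.001
new [6.07720e+02 1.76594e+02 1.04233e+02 2.13000e-01] [-0.1  0.8  0.1  2.4 -0.3 -1.5 -0.2 -1.6 -1.2  1.6 -1.2 -0.3  1.3  0.1
  0.3 -0.4]
 edge [6.05989e+02 1.74086e+02 1.10070e+02 2.33000e-01] -1573.945556640625
low [ 6.53967e+02 -1.24569e+02  7.67970e+01 -4.20000e-02] [ 0.   1.1 -0.5  1.1  0.2 -0.6  0.3 -0.8 -1.3 -0.9 -1.  -1.6  0.4 -0.
  0.8  2.5  1.4  1.2]
 edge [ 6.52128e+02 -1.25212e+02  7.75410e+01 -3.50000e-02] -2114.711669921875
t 6.9 tcp [453.4 136.3 190.5] toolx [-0.001 -0.    -1.   ] ytool heading 101.75 j [ 0.04  0.24  1.71  0.    1.2  -1.73] F [ 0.  -0.6 -0. ] open 1.001
shift cm [ 0.03  0.8  15.86]
turn deg (tool) [ 9.e+01 -6.e-02  4.e-02] world yaw change -90.0
turn deg (tool) [-9.e+01 -4.e-02 -6.e-02] world yaw change 90.0
```

View pics/ov2.png

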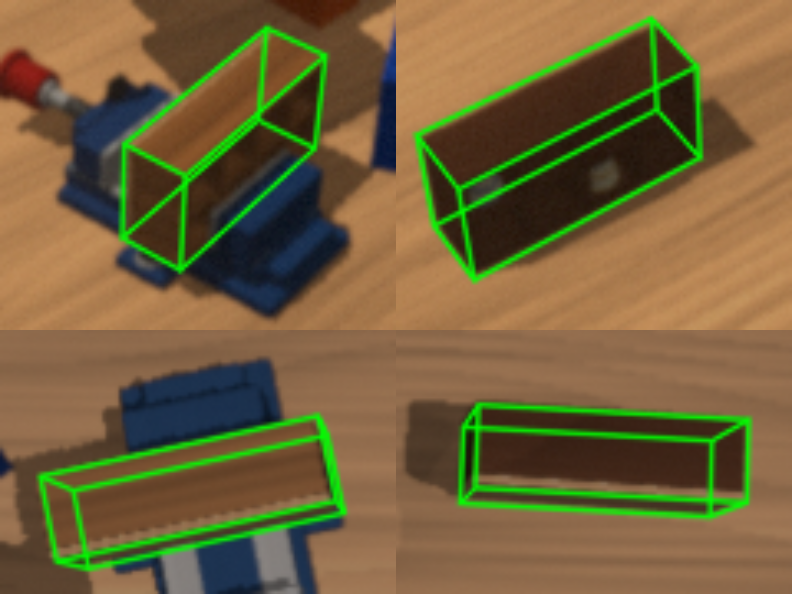

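```bash
python3 -m pendant '[10,0,0,0,0.1,2,1, 20,0,0,0,0.2,4,1, 30,0,0,0,0.3,6,1, 40,0,0,0,0.4,8,1, 50,0,0,0,0.5,10,1, 60,0,0,0,0.6,12,1, 70,0,0,0,0.7,14,1, 80,0,0,0,0.8,15.86,1, 90,0,0,0,0.8,15.86,1, 90,0,0,0,0.8,15.86,1, 90,0,0,0,0.8,15.86,1]'; python3 plan.py 607 176.4 64 11.75
cat > fixz.py <<'E'
from h import *
import sys
def edge3(fs,p0,E,z):
    import h
    # fix z by wrapping
    G={n:[cv2.Sobel(cv2.GaussianBlur(f['pixels'],(0,0),.8).astype(np.float32),cv2.CV_32F,a,b,ksize=3) for a,b in((1,0),(0,1))] for n,f in fs.items()}
    t=np.linspace(.05,.95,60)[:,None]
    def sc(p):
        C=corners([p[0],p[1],z,p[2]]);tot=0
        for n,es in E.items():
            for i,j in es:
                q=proj(fs[n],C[i]*(1-t)+C[j]*t).astype(np.float32);d=q[-1]-q[0];d/=np.linalg.norm(d)
                gx,gy=[cv2.remap(g,q[None,:,0],q[None,:,1],cv2.INTER_LINEAR)[0] for g in G[n]]
                tot+=np.minimum(np.abs(-gx*d[1]+gy*d[0]).sum(1),250).mean()
        return -tot
    best=None;rng=np.random.default_rng(0)
    for k in range(15):
        st=np.array(p0)+rng.normal(size=3)*[2,2,.015]*(k>0)
        m=minimize(sc,st,method='Nelder-Mead',options=dict(initial_simplex=st+np.vstack([np.zeros(3),np.diag([2,2,.02])])))
        if best is None or m.fun<best.fun:best=m
    return best.x,best.fun
top=[(0,1),(1,2),(2,3),(3,0)]
E
python3 - <<'E'
from fixz import *
fs=frames()
for z in(76.5,78,79.5):
  for nm,E in(('both',{'top':top,'scene':top+[(3,7),(2,6),(7,6)]}),('top',{'top':top}),('scene',{'scene':top+[(3,7),(2,6),(7,6)]})):
    print(z,nm,*[np.round(v,3) for v in edge3(fs,[652,-125,-.04],E,z)])
cv2.imwrite('pics/f.png',np.hstack([cv2.resize(fs[n]['pixels'][y:y+120,x:x+100,::-1],None,fx=4,fy=4) for n,x,y in(('scene',310,130),('top',190,190))]))
E
```

```text
time_s: 8.28
tcp_pos: [607.1, 176.3, 190.4]
ee_rot: [0.445, 0.55, -0.446, 0.549]
ft_force: [0.5, -0.3, -0.2]
opening: 0.997
t 8.28 tcp [607.1 176.3 190.4] toolx [-0.002 -0.    -1.   ] ytool heading 11.94 j [ 0.1   0.58  1.2  -0.    1.36 -0.11] F [ 0.5 -0.3 -0.2] open 0.997
shift cm [ 1.264e+01  1.000e-02 -1.000e-02]
turn deg (tool) [ 0.19 -0.01  0.09] world yaw change -0.2
turn deg (tool) [-1.7981e+02 -1.4000e-01 -1.0000e-02] world yaw change 179.8
76.5 both [ 6.51439e+02 -1.24940e+02 -4.40000e-02] -2144.636
76.5 top [ 6.53286e+02 -1.23817e+02 -2.20000e-02] -911.954
76.5 scene [ 6.50982e+02 -1.25940e+02 -4.90000e-02] -1296.352
78 both [ 6.52397e+02 -1.25012e+02 -3.50000e-02] -2151.375
78 top [ 6.53108e+02 -1.23664e+02 -2.30000e-02] -911.862
78 scene [ 6.52172e+02 -1.26653e+02 -4.70000e-02] -1296.542
79.5 both [ 6.53355e+02 -1.25159e+02 -4.10000e-02] -2129.989
79.5 top [ 6.52982e+02 -1.23494e+02 -2.30000e-02] -911.656
79.5 scene [ 6.53372e+02 -1.27487e+02 -4.60000e-02] -1296.181
```

View pics/f.png

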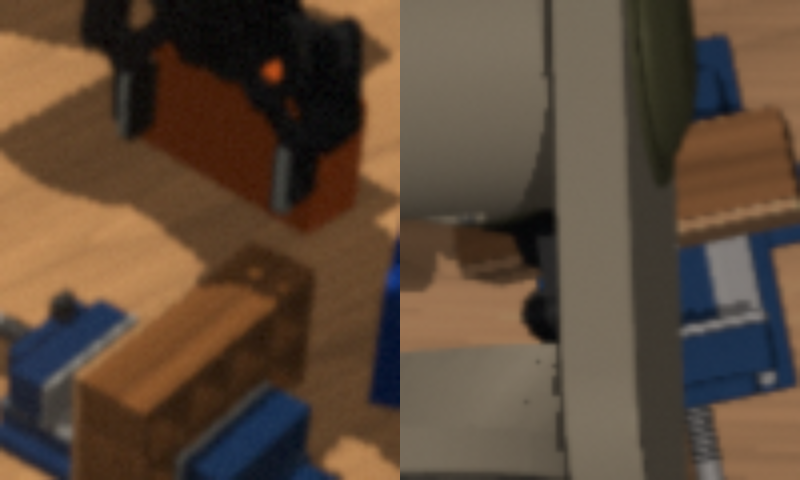

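```bash
python3 -m pendant '[0,0,0,5,0,0,1, 0,0,0,9,0,0,1, 0,0,0,11.5,0,0,1, 0,0,0,12.6,0,0,1, 0,0,0,12.6,0,0,1]'
python3 - <<'E'
from h import *
fs=frames()
cv2.imwrite('pics/g.png',np.hstack([cv2.resize(fs[n]['pixels'][y:y+120,x:x+100,::-1],None,fx=4,fy=4) for n,x,y in(('scene',310,150),('top',190,190))]))
E
```

```text
time_s: 9.0
tcp_pos: [607.4, 176.4, 65.3]
ee_rot: [0.446, 0.549, -0.446, 0.549]
ft_force: [-0.1, 0.3, 0.4]
opening: 1.001
```

View pics/g.png

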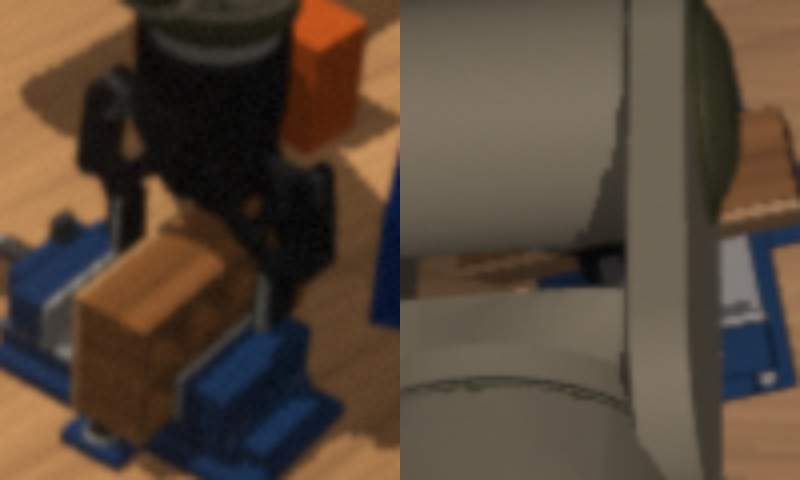

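The fingers straddle the section, pads above the jaws. Close.

```bash
python3 -m pendant '[0,0,0,0,0,0,-1, 0,0,0,0,0,0,-1, 0,0,0,0,0,0,-1, 0,0,0,0,0,0,-1, 0,0,0,0,0,0,-1]'
python3 - <<'E'
from h import *
fs=frames()
cv2.imwrite('pics/g2.png',np.hstack([cv2.resize(fs[n]['pixels'][y:y+120,x:x+100,::-1],None,fx=4,fy=4) for n,x,y in(('scene',310,150),('top',190,190))]))
E
```

```text
time_s: 9.72
tcp_pos: [606.0, 176.2, 66.0]
ee_rot: [0.445, 0.55, -0.447, 0.548]
ft_force: [-10.2, -3.5, 9.7]
opening: 0.53
```

View pics/g2.png

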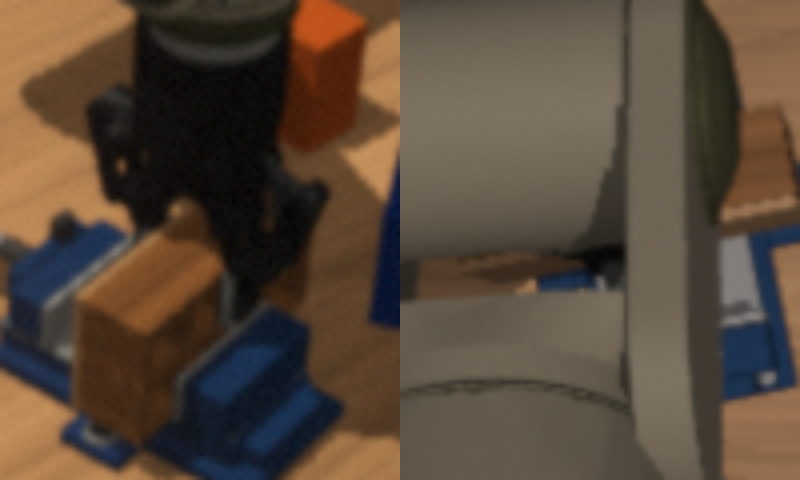

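```bash
python3 -m pendant '[0,0,0,0,-0.2,0,-1, 0,0,0,-0.5,-0.25,0,-1, 0,0,0,-1.5,-0.25,0,-1, 0,0,0,-3.5,-0.25,0,-1, 0,0,0,-6,-0.25,0,-1, 0,0,0,-9,-0.25,0,-1, 0,0,0,-12,-0.25,0,-1, 0,0,0,-13,-0.25,0,-1, 0,0,0,-13,-0.25,0,-1, 0,0,0,-13,-0.25,0,-1]'
python3 - <<'E'
from h import *
fs=frames()
cv2.imwrite('pics/h2.png',np.hstack([cv2.resize(fs[n]['pixels'][y:y+150,x:x+100,::-1],None,fx=4,fy=4) for n,x,y in(('scene',310,110),('top',190,160))]))
E
python3 plan.py 652 -125 200 -2.2
```

```text
time_s: 11.08
tcp_pos: [604.5, 175.8, 193.9]
ee_rot: [0.446, 0.549, -0.447, 0.548]
ft_force: [0.2, 0.2, -2.5]
opening: 0.533
t 11.18 tcp [604.6 175.8 194.1] toolx [-0.002 -0.    -1.   ] ytool heading 11.75 j [ 0.1   0.57  1.2   0.    1.36 -0.11] F [ 0.5 -0.3 -2.3] open 0.53
shift cm [-0.6  -1.49 30.42]
turn deg (tool) [13.95  0.    0.12] world yaw change -13.9
turn deg (tool) [-166.05   -0.17    0.  ] world yaw change 166.1
```

View pics/h2.png

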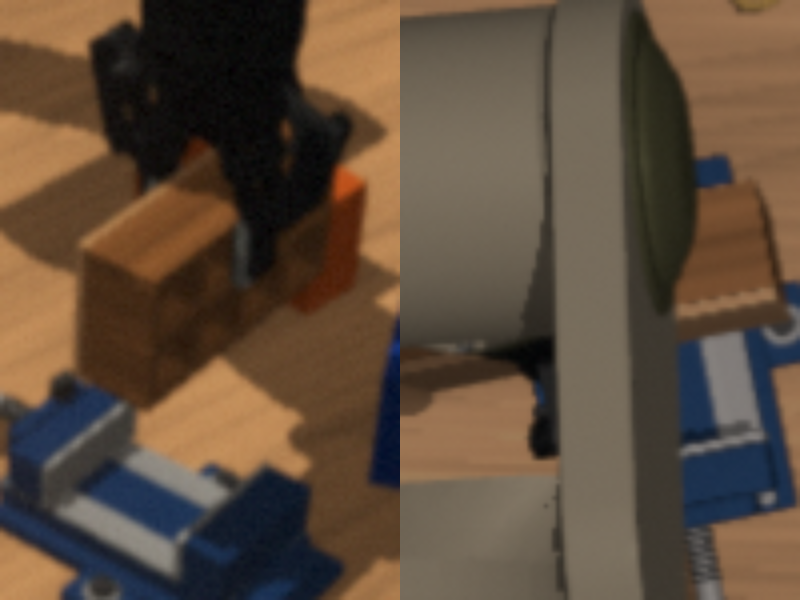

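Section lifted cleanly, level, at crop (165,290); the vise is empty beneath it. Carry over the lower section.

```bash
python3 -m pendant '[2,0,0,0,-0.2,3,-1, 4,0,0,0,-0.4,7,-1, 6,0,0,0,-0.6,11,-1, 8,0,0,0,-0.8,15,-1, 10,0,0,0,-1,19,-1, 12,0,0,0,-1.2,23,-1, 13,0,0,0,-1.4,27,-1, 13.95,0,0.1,0,-1.49,29.5,-1, 13.95,0,0.1,0,-1.49,30.42,-1, 13.95,0,0.1,0,-1.49,30.42,-1]'
cat > v.py <<'E'
from h import *
import sys
fs=frames()
cv2.imwrite(sys.argv[1],np.hstack([cv2.resize(fs[n]['pixels'][y:y+150,x:x+100,::-1],None,fx=4,fy=4) for n,x,y in(('scene',200,220),('top',365,150))]))
E
python3 v.py pics/i.png
python3 plan.py 652 -125 135 -2.2
```

```text
time_s: 12.42
tcp_pos: [652.4, -124.5, 195.0]
ee_rot: [0.51, 0.49, -0.509, 0.491]
ft_force: [0.2, 1.4, -1.8]
opening: 0.531
t 12.53 tcp [ 652.4 -123.7  195.3] toolx [ 0.002  0.001 -1.   ] ytool heading -2.12 j [-0.36  0.65  1.07  0.    1.42 -0.33] F [-0.3 -0.5 -2.2] open 0.527
shift cm [ 6.03 -0.04  0.14]
turn deg (tool) [ 0.08 -0.03 -0.09] world yaw change -0.1
turn deg (tool) [-1.7992e+02  1.4000e-01 -5.0000e-02] world yaw change 179.9
```

View pics/i.png

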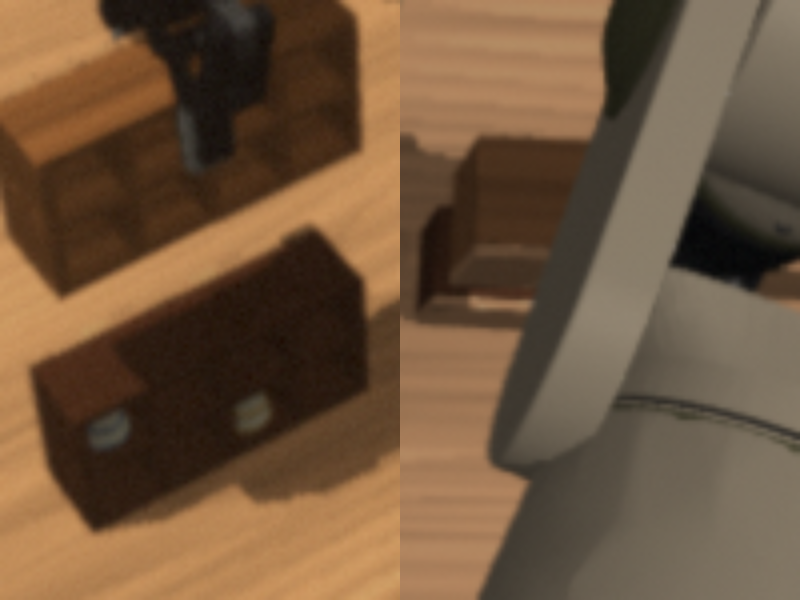

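```bash
python3 -m pendant '[0,0,0,3,0,0.1,-1, 0,0,0,5,0,0.1,-1, 0,0,0,6.2,0,0.1,-1, 0,0,0,6.4,0,0.1,-1, 0,0,0,6.4,0,0.1,-1]'
cat > rel.py <<'E'
from fixz import *
import sys
fs=frames();o=arm.get_obs();tz=o['tcp_pos'][2];print('tcp',np.round(o['tcp_pos'],1))
zt=float(sys.argv[2]) if len(sys.argv)>2 else tz-38+78
sv=[(3,7),(2,6),(7,6),(2,3),(0,1),(3,0)]
vt=[(1,2)]
q,_=edge3(fs,[652,-125,-.04],{'scene':sv},zt);l,_=edge3(fs,[652,-125,-.04],{'scene':[(3,7),(2,6),(7,6)]},78)
print('scene new',q.round(3),'low',l.round(3),'diff',(q-l).round(3))
ims=[]
for n,x,y in(('scene',195,225),('top',360,150)):
    im=fs[n]['pixels'].copy();im=cv2.resize(im[y:y+145,x:x+100],None,fx=4,fy=4)
    im2=im.copy()
    if n=='scene':
      for p,z in((q,zt),(l,78)):
        C=(proj(fs[n],corners([p[0],p[1],z,p[2]]))-(x,y)+.5)*4
        for i,j in sv: cv2.line(im2,*[tuple(int(round(v)) for v in C[k]) for k in(i,j)],(0,255,0),1)
    ims.append(im2)
cv2.imwrite(sys.argv[1],np.hstack(ims)[:,:,::-1])
E
python3 rel.py pics/j.png
```

```text
time_s: 13.15
tcp_pos: [652.8, -125.8, 132.1]
ee_rot: [0.51, 0.49, -0.509, 0.491]
ft_force: [0.2, -0.5, -2.1]
opening: 0.529
tcp [ 652.8 -126.   132.3]
scene new [ 6.52390e+02 -1.26132e+02  1.40000e-02] low [ 6.51597e+02 -1.26620e+02 -6.60000e-02] diff [0.793 0.488 0.079]
```

View pics/j.png

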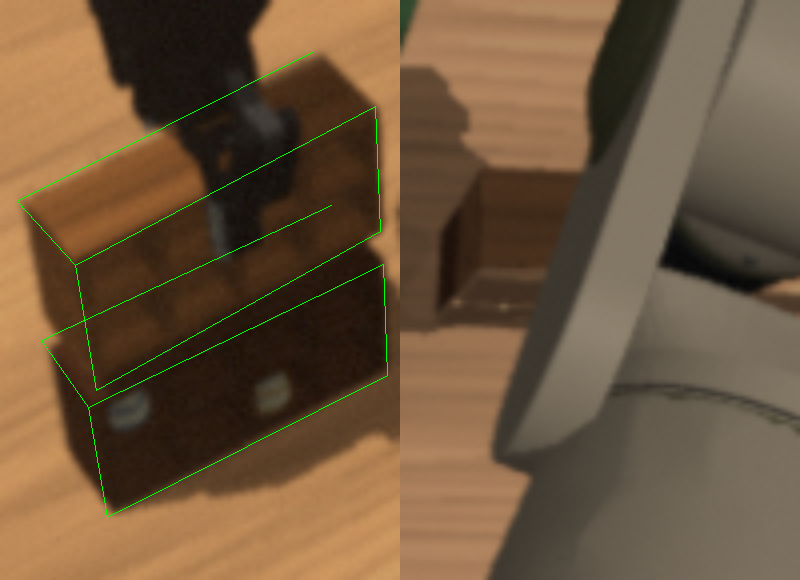

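```bash
cat > big.py <<'E'
from h import *
import sys
fs=frames()
for n,x,y,w,hh in(('scene',198,225,105,140),('top',365,180,60,60)):
    im=fs[n]['pixels'][y:y+hh,x:x+w].astype(float);im=np.clip((im/255)**.55*255,0,255).astype(np.uint8)
    s=560/hh if n=='scene' else 6
    cv2.imwrite(f'pics/{sys.argv[1]}_{n}.png',cv2.resize(im[:,:,::-1],None,fx=s,fy=s,interpolation=cv2.INTER_CUBIC))
E
python3 big.py k
```

```text
(no output)
```

View pics/k_scene.png

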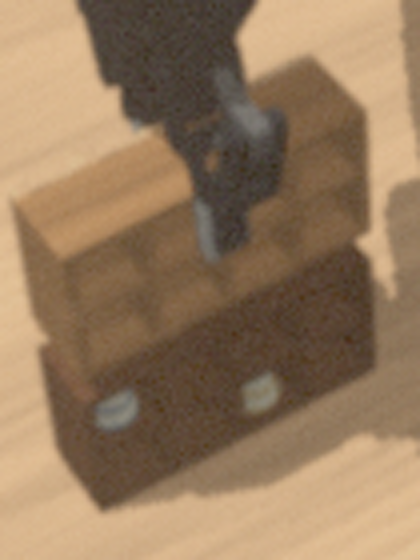

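View pics/k_top.png

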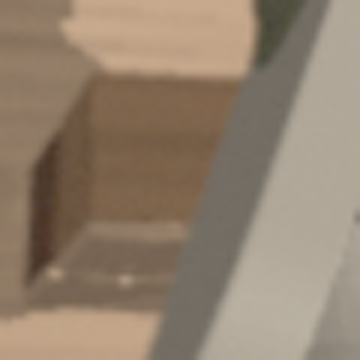

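```bash
cat > man.py <<'E'
from h import *
fs=frames()
def f3(obs,z):
    r=lambda p:np.concatenate([(proj(fs[n],corners([p[0],p[1],z,p[2]])[list(d)])-np.array(list(d.values()))).ravel() for n,d in obs.items()])
    s=least_squares(r,[652,-125,-.04],x_scale=[10,10,.1],loss='soft_l1');return s.x.round(3),r(s.x).round(1)
print('new scene',*f3({'scene':{3:(214.25,290.5),2:(289.75,251.75),6:(289.75,284),7:(220,318.75),0:(201,275.75),1:(276,238.75)}},172.2))
print('low scene',*f3({'scene':{7:(223.75,352.5),6:(291.75,318),0:(207.9,311.8)}},78))
E
python3 man.py
python3 - <<'E'
from fixz import *
fs=frames()
# new: scene edges without occluded ones; compare zt sensitivities ; low incl. left edge 
for zt in(171,172.3,173.5):
    print(zt,edge3(fs,[652,-125,-.04],{'scene':[(3,0),(0,1),(3,7),(2,6),(7,6),(1,2),(0,4)]},zt))
print(edge3(fs,[652,-125,-.04],{'scene':[(3,7),(2,6),(7,6),(0,4),(4,7)]},78))
E
```

```text
new scene [ 6.55221e+02 -1.24217e+02 -9.00000e-03] [ 0.1  0.3  0.6  0.5  1.7 -0.6 -0.4  3.3 -0.7 -1.3 -0.7 -0.7]
low scene [ 6.54127e+02 -1.24601e+02 -3.50000e-02] [ 0.2  2.2  0.8 -0.4 -1.3 -1.1]
171 (array([ 6.51630185e+02, -1.25547314e+02,  9.62244224e-03]), np.float64(-1243.360595703125))
172.3 (array([ 6.52791608e+02, -1.26240540e+02,  1.38281478e-02]), np.float64(-1240.459716796875))
173.5 (array([ 6.53762171e+02, -1.26691607e+02,  1.26567772e-02]), np.float64(-1237.316650390625))
(array([ 6.51932169e+02, -1.26405944e+02, -5.29718347e-02]), np.float64(-1097.43603515625))
```

```bash
cat > yaw.py <<'E'
from fixz import *
fs={n:viewer.grab_frame(n) for n in("scene","top")}
f0={n:dict(fs[n],pixels=cv2.imread(f'pics/{n}0.png')[:,:,::-1].copy()) for n in fs}
sl=top+[(3,7)]
for nm,E in(('scene',{'scene':sl}),('top',{'top':top}),('both',{'scene':sl,'top':top})):
    print('new in vise',nm,*[np.round(v,3) for v in edge3(f0,[607,176,.205],E,106)])
    print('low',nm,*[np.round(v,3) for v in edge3(f0,[652,-125,-.04],{k:(top+[(3,7),(2,6),(7,6)] if k=='scene' else top) for k in E},78)])
# line fits in top now: subpixel row of max gradient
g=cv2.GaussianBlur(fs['top']['pixels'],(0,0),.8).astype(float).sum(2)
dv=np.abs(np.diff(g,axis=0))
for nm,r0,r1,c0,c1 in(('new front top',188,197,382,404),('new back top',212,222,382,396)):
    pts=[]
    for c in range(c0,c1):
        col=dv[r0:r1,c];w=col*(col>.5*col.max());pts.append((c,(w*np.arange(r0,r1)).sum()/w.sum()+.5))
    k=np.polyfit(*np.array(pts).T,1);print(nm,k, np.std(np.polyval(k,[p[0] for p in pts])-[p[1] for p in pts]))
for a in(-.06,-.04,-.02,0,.02):
    C=corners([652.5,-125.5,172.3,a]);out=[]
    for i,j in((2,3),(1,0)):
        q=proj(fs['top'],[C[i]*.95+C[j]*.05,C[i]*.7+C[j]*.3]);out.append(((q[1]-q[0])[1]/(q[1]-q[0])[0]).round(4))
    print(a,out)
E
python3 yaw.py
```

```text
new in vise scene [6.06596e+02 1.77234e+02 2.02000e-01] -979.774
low scene [ 6.52295e+02 -1.26585e+02 -4.60000e-02] -1274.585
new in vise top [6.06842e+02 1.76504e+02 2.01000e-01] -717.588
low top [ 6.53132e+02 -1.23655e+02 -2.40000e-02] -907.498
new in vise both [6.06836e+02 1.76548e+02 2.02000e-01] -1694.802
low both [ 6.52327e+02 -1.25256e+02 -3.70000e-02] -2121.688
new front top [5.65873479e-02 1.69855561e+02] 0.10921628245326047
new back top [2.34441493e-02 2.09203851e+02] 0.1803499806820011
-0.06 [np.float64(0.0804), np.float64(0.079)]
-0.04 [np.float64(0.0605), np.float64(0.059)]
-0.02 [np.float64(0.0407), np.float64(0.0391)]
0 [np.float64(0.0208), np.float64(0.0191)]
0.02 [np.float64(0.001), np.float64(-0.0009)]
```

```bash
python3 - <<'E'
from h import *
fs=frames()
x,y,w,hh=195,235,105,100
im=fs['scene']['pixels'][y:y+hh,x:x+w].astype(float);im=(np.clip(im/160,0,1)**.55*255).astype(np.uint8)
im=cv2.resize(im,None,fx=7.5,fy=6,interpolation=cv2.INTER_CUBIC)
for a,col in((-.04,(0,255,0)),):
  for p in([652.5,-125.5,172.3,a],[652.3,-125.3,78,-.037]):
    C=(proj(fs['scene'],corners(p))-(x,y)+.5)*[7.5,6]
    for i,j in[(3,7),(2,6),(7,6),(2,3),(0,1),(3,0),(0,4),(4,7),(1,2)]: cv2.line(im,*[tuple(int(round(v)) for v in C[k]) for k in(i,j)],col,1)
cv2.imwrite('pics/l.png',im[:,:,::-1])
E
```

```text
(no output)
```

View pics/l.png

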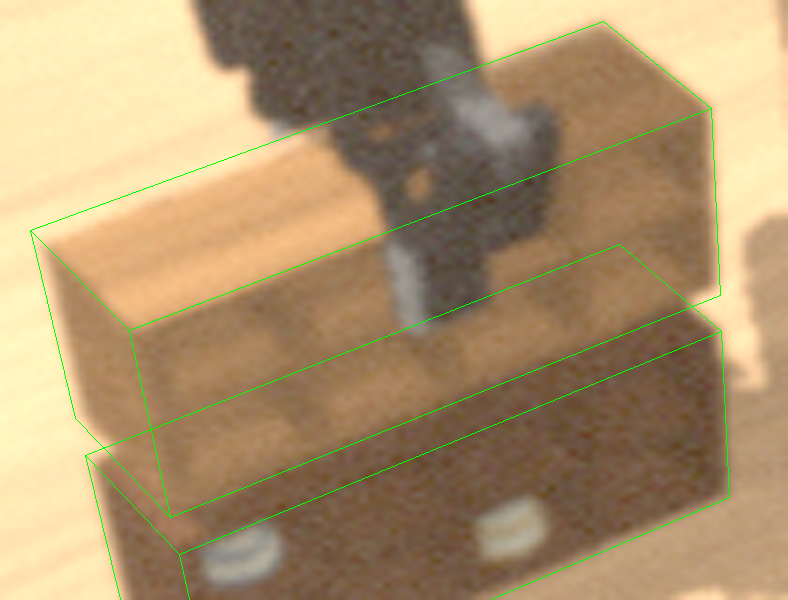

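```bash
python3 -m pendant '[0,0,0,0.6,0,0,-1, 0,0,0,1.1,0,0,-1, 0,0,0,1.3,0,0,-1, 0,0,0,1.3,0,0,-1]'; python3 - <<'E'
from h import *
fs=frames()
x,y,w,hh=200,240,100,120
im=fs['scene']['pixels'][y:y+hh,x:x+w].astype(float);im=(np.clip(im/255,0,1)**.5*255).astype(np.uint8)
cv2.imwrite('pics/m1.png',cv2.resize(im,None,fx=5,fy=5,interpolation=cv2.INTER_CUBIC)[:,:,::-1])
x,y,w,hh=365,180,70,60
im=fs['top']['pixels'][y:y+hh,x:x+w].astype(float);im=(np.clip(im/255,0,1)**.6*255).astype(np.uint8)
cv2.imwrite('pics/m2.png',cv2.resize(im,None,fx=8,fy=8,interpolation=cv2.INTER_CUBIC)[:,:,::-1])
E
```

```text
time_s: 14.25
tcp_pos: [652.4, -125.9, 118.1]
ee_rot: [0.51, 0.49, -0.509, 0.491]
ft_force: [-0.1, 0.6, -3.0]
opening: 0.529
```

View pics/m1.png

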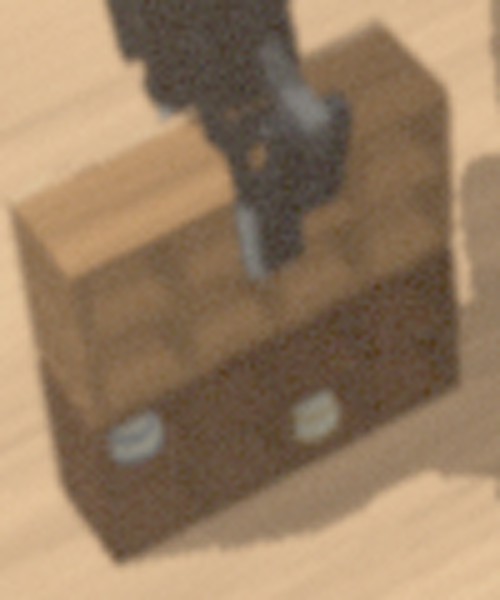

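View pics/m2.png

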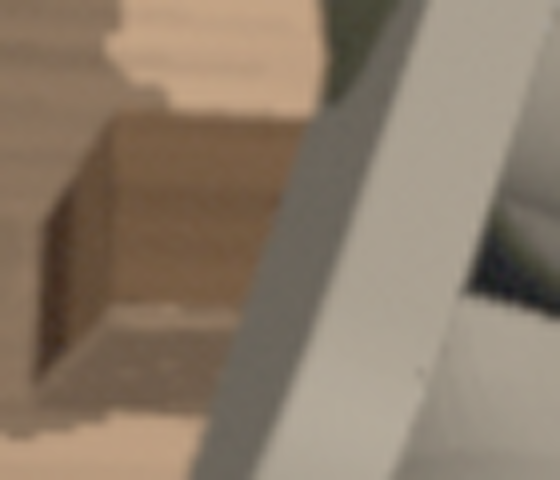

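```bash
cat > sil.py <<'E'
from h import *
fs=frames();o=arm.get_obs();zb=o['tcp_pos'][2]-38 if o['opening']<.6 else 78.;print('zb',round(zb,1))
def run(cam,idx,xy0=(652.4,-125.6,-.038)):
    f=fs[cam];g=cv2.GaussianBlur(f['pixels'],(0,0),.7).astype(np.float32).sum(2)
    i,tr=idx
    out=[]
    for nm,z0,z1 in(('new',zb+8,zb+72),('low',6,zb-8)):
        C=corners([xy0[0],xy0[1],78,xy0[2]])[i];P=[[C[0],C[1],z] for z in np.linspace(z0,z1,40)]
        q=proj(f,P);d=q[-1]-q[0];d/=np.linalg.norm(d);n=np.array([-d[1],d[0]])
        if n[0]<0:n=-n
        s=np.arange(-4,4.01,.1)
        prof=np.array([cv2.remap(g,(q[k,0]+s*n[0]).astype(np.float32)[None],(q[k,1]+s*n[1]).astype(np.float32)[None],cv2.INTER_CUBIC)[0] for k in range(len(q))]).mean(0)
        gr=np.abs(np.gradient(prof));k=gr.argmax();w=gr[max(0,k-6):k+7];out.append((w*s[max(0,k-6):k+7]).sum()/w.sum())
    e=1.0;q0=proj(f,[[C[0],C[1],78]]);jx=(proj(f,[[C[0]+e,C[1],78]])-q0)[0]@n;jy=(proj(f,[[C[0],C[1]+e,78]])-q0)[0]@n
    print(cam,'corner',i,'new/low offset px',np.round(out,2),'diff',round(out[0]-out[1],2),'px; px/mm x,y',np.round([jx,jy],2))
run('scene',(0,0));run('scene',(2,0));run('top',(2,0));run('top',(1,0))
E
python3 sil.py
```

```text
zb 80.5
scene corner 0 new/low offset px [1.1  0.99] diff 0.11 px; px/mm x,y [0.22 0.54]
scene corner 2 new/low offset px [-0.01  0.18] diff -0.2 px; px/mm x,y [0.31 0.45]
top corner 2 new/low offset px [-1.41 -1.02] diff -0.39 px; px/mm x,y [-0.3  -0.46]
top corner 1 new/low offset px [-3.2   3.72] diff -6.91 px; px/mm x,y [-0.38 -0.41]
```

```bash
python3 - <<'E'
from h import *
fs=frames()
g=cv2.GaussianBlur(fs['top']['pixels'],(0,0),.8).astype(float).sum(2);dv=np.abs(np.diff(g,axis=0))
tz=arm.get_obs()['tcp_pos'];zt=tz[2]+40;print(tz.round(1))
pts=[]
for c in range(382,402):
    col=dv[188:201,c];w=col*(col>.5*col.max());pts.append((c,(w*np.arange(188,201)).sum()/w.sum()+.5))
k=np.polyfit(*np.array(pts).T,1);print(k,np.polyval(k,392))
for x in(650,652,654):
    for a in(-.038,):
        C=corners([x,-125.3,zt,a]);t=np.linspace(0,1,200)[:,None];q=proj(fs['top'],C[2]*(1-t)+C[3]*t);print(x,np.interp(392,q[:,0],q[:,1]).round(2))
# same measure for low in the first picture
g=cv2.GaussianBlur(cv2.imread('pics/top0.png'),(0,0),.8).astype(float).sum(2);dv=np.abs(np.diff(g,axis=0))
pts=[]
for c in range(380,450):
    col=dv[197:212,c];w=col*(col>.5*col.max());pts.append((c,(w*np.arange(197,212)).sum()/w.sum()+.5))
k=np.polyfit(*np.array(pts).T,1);print('low',k,np.polyval(k,[392,413]))
for x in(650,652,654):
    C=corners([x,-125.3,78,-.038]);t=np.linspace(0,1,200)[:,None];q=proj(fs['top'],C[2]*(1-t)+C[3]*t);print(x,np.interp([392,413],q[:,0],q[:,1]).round(2),(q[-1]-q[0])[1]/(q[-1]-q[0])[0])
E
```

```text
[ 652.5 -126.   118.5]
[1.30196274e-01 1.42143966e+02] 193.18090579714038
650 195.67
652 194.47
654 193.28
low [6.80814258e-02 1.75430811e+02] [202.11872988 203.54843982]
650 [204.2  205.42] 0.05852608988809821
652 [203.11 204.33] 0.05860173796011825
654 [202.02 203.24] 0.05867723479176543
```

```bash
python3 -m pendant '[0,0,0,0.1,0,0,-1, 0,0,0,0.15,0,0,-1, 0,0,0,0.2,0,0,-1, 0,0,0,0.2,0,0,-1]'
```

```text
time_s: 15.05
tcp_pos: [652.4, -126.0, 116.2]
ee_rot: [0.51, 0.49, -0.509, 0.491]
ft_force: [1.2, -0.2, -2.8]
opening: 0.529
```

```bash
python3 -m pendant '[0,0,0,0.05,0,0,-1, 0,0,0,0.1,0,0,-1, 0,0,0,0.1,0,0,-1]'
```

```text
time_s: 15.42
tcp_pos: [652.7, -126.0, 115.9]
ee_rot: [0.51, 0.49, -0.509, 0.491]
ft_force: [-0.3, 0.7, 2.5]
opening: 0.529
```

```bash
python3 sil.py; python3 plan.py 652 -126 200 -2.2
```

```text
zb 77.9
scene corner 0 new/low offset px [1.01 0.81] diff 0.2 px; px/mm x,y [0.22 0.54]
scene corner 2 new/low offset px [0.07 0.09] diff -0.01 px; px/mm x,y [0.31 0.45]
top corner 2 new/low offset px [-1.4  -1.02] diff -0.38 px; px/mm x,y [-0.3  -0.46]
top corner 1 new/low offset px [-3.31  3.72] diff -7.03 px; px/mm x,y [-0.38 -0.41]
t 15.53 tcp [ 652.7 -125.9  115.9] toolx [ 0.003 -0.    -1.   ] ytool heading -2.2 j [-0.37  0.72  1.17  0.    1.25 -0.33] F [0.5 1.6 2.9] open 0.53
shift cm [-8.41 -0.05  0.01]
turn deg (tool) [-0.   -0.   -0.16] world yaw change 0.0
turn deg (tool) [180.    -0.25   0.  ] world yaw change -180.0
```

```bash
python3 -m pendant '[0,0,0,0.03,0,0,0.1, 0,0,0,0.03,0,0,0.2, 0,0,0,0.03,0,0,0.35, 0,0,0,0,0,0,0.6, 0,0,0,0,0,0,0.9, 0,0,0,0,0,0,0.9, 0,0,0,0,0,0,0.9, 0,0,0,0,0,0,0.9]'; python3 sil.py
```

```text
time_s: 16.52
tcp_pos: [652.5, -126.0, 115.3]
ee_rot: [0.51, 0.49, -0.509, 0.491]
ft_force: [0.6, 0.6, 0.3]
opening: 0.949
zb 78.0
scene corner 0 new/low offset px [1.01 0.81] diff 0.2 px; px/mm x,y [0.22 0.54]
scene corner 2 new/low offset px [0.16 0.09] diff 0.07 px; px/mm x,y [0.31 0.45]
top corner 2 new/low offset px [-1.31 -1.01] diff -0.3 px; px/mm x,y [-0.3  -0.46]
top corner 1 new/low offset px [-3.11  2.98] diff -6.09 px; px/mm x,y [-0.38 -0.41]
```

Released with no shift. Retreat straight up and then back toward the robot, to look unobstructed.

```bash
python3 -m pendant '[0,0,0,-1,0,0,0.9, 0,0,0,-3,0,0,0.9, 0,0,0,-6,0,0,0.9, 0,0,0,-10,0,0,0.9, 0,0,0,-14,0,0,0.9, 0,0,0,-16,-5,0,0.9, 0,0,0,-16,-10,0,0.9, 0,0,0,-16,-15,0,0.9, 0,0,0,-16,-20,0,0.9, 0,0,0,-16,-25,0,0.9, 0,0,0,-16,-25,0,0.9, 0,0,0,-16,-25,0,0.9]'; python3 sil.py; python3 - <<'E'
from fixz import *
fs=frames()
lo={'scene':[(3,7),(2,6),(7,6)],'top':[]}
for nm,E in(('scene',{'scene':top+[(3,7),(2,6)]}),('top',{'top':top}),('both',{'scene':top+[(3,7),(2,6)],'top':top})):
    print('new',nm,*[np.round(v,3) for v in edge3(fs,[652,-125,-.04],E,156)])
print('low (orig: scene 652.3,-126.6,-.046; top 653.1,-123.7,-.024; both 652.3,-125.3,-.037)')
im=[]
for n,x,y in(('scene',190,235),('top',360,160)):
    c=fs[n]['pixels'][y:y+130,x:x+120].astype(float);c=((c/255)**.6*255).astype(np.uint8);im.append(cv2.resize(c,None,fx=3.3,fy=4,interpolation=cv2.INTER_CUBIC))
cv2.imwrite('pics/n.png',np.hstack(im)[:,:,::-1]);cv2.imwrite('pics/n_s.png',fs['scene']['pixels'][:,:,::-1]);
E
```

```text
time_s: 18.12
tcp_pos: [403.0, -116.6, 275.6]
ee_rot: [0.51, 0.489, -0.509, 0.491]
ft_force: [-0.1, 0.7, 0.8]
opening: 0.948
zb 78.0
scene corner 0 new/low offset px [1.01 0.81] diff 0.2 px; px/mm x,y [0.22 0.54]
scene corner 2 new/low offset px [0.1 0.1] diff -0.0 px; px/mm x,y [0.31 0.45]
top corner 2 new/low offset px [-1.61 -1.19] diff -0.42 px; px/mm x,y [-0.3  -0.46]
top corner 1 new/low offset px [-3.09  1.2 ] diff -4.29 px; px/mm x,y [-0.38 -0.41]
new scene [ 6.53816e+02 -1.24963e+02 -1.90000e-02] -1008.491
new top [ 6.54248e+02 -1.22830e+02 -1.50000e-02] -940.856
new both [ 6.53930e+02 -1.23934e+02 -2.10000e-02] -1928.109
low (orig: scene 652.3,-126.6,-.046; top 653.1,-123.7,-.024; both 652.3,-125.3,-.037)
```

View pics/n.png

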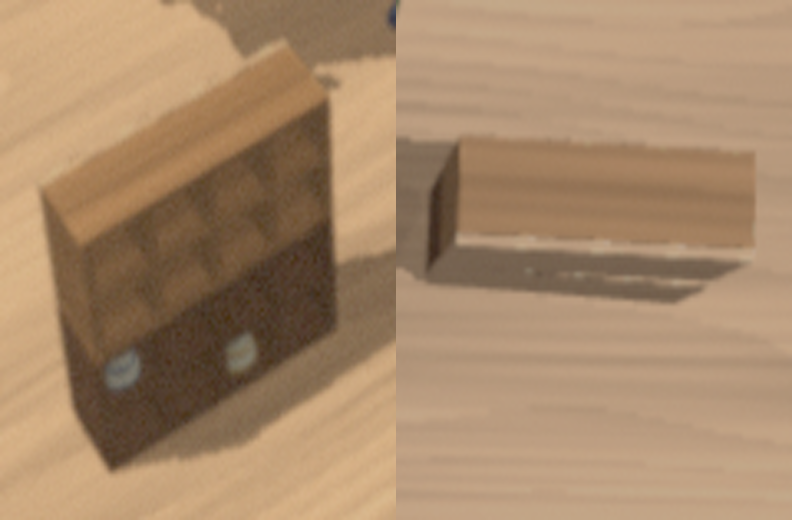

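View pics/n_s.png

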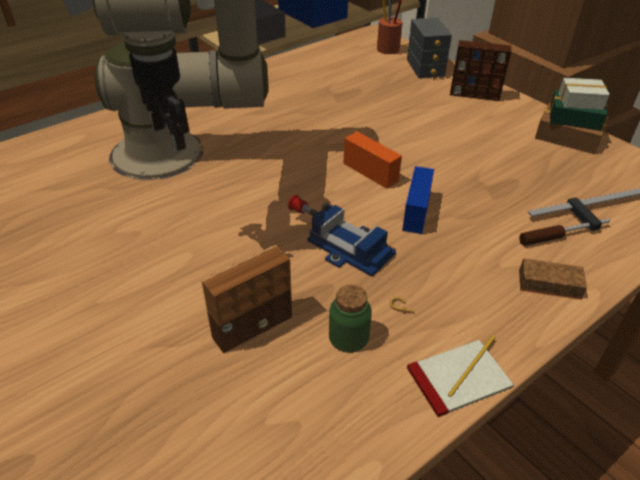

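```bash
python3 - <<'E'
from fixz import *
acc=[]
fr=[viewer.grab_frame('top') for _ in range(3)]
f=fr[-1];im=np.mean([g['pixels'].astype(float) for g in fr],0)
x,y,w,hh=364,188,98,52
c=((im[y:y+hh,x:x+w]/255)**.6*255).astype(np.uint8)
cv2.imwrite('pics/o.png',cv2.resize(c,None,fx=8,fy=10,interpolation=cv2.INTER_CUBIC)[:,:,::-1])
E
```

```text
(no output)
```

View pics/o.png

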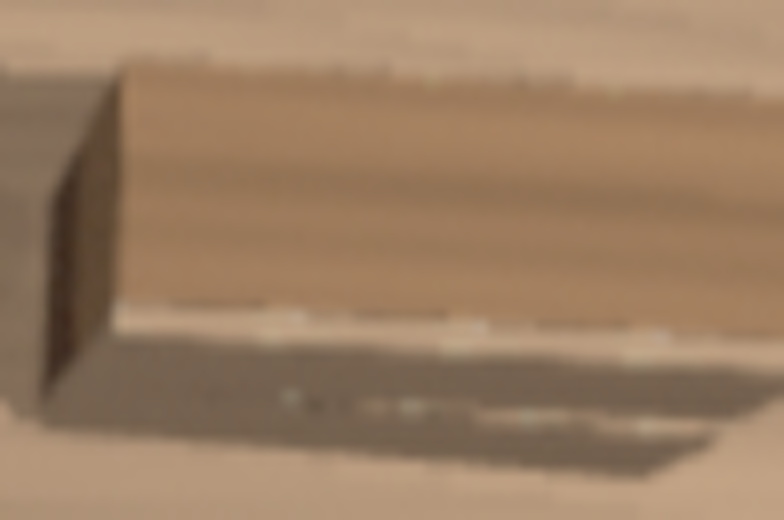

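```bash
python3 - <<'E'
from fixz import *
fs=frames();f=fs['scene']
a=cv2.imread('pics/scene0.png')[:,:,::-1].astype(np.float32)
b=f['pixels'].astype(np.float32)
for n,(x,y,w,h) in {'jar':(320,280,60,75),'hook':(385,292,35,28),'thimbles':(215,315,65,22),'low base':(205,320,95,35)}.items():
    (dx,dy),r=cv2.phaseCorrelate(a[y:y+h,x:x+w].mean(2).copy(),b[y:y+h,x:x+w].mean(2).copy());print(n,round(dx,2),round(dy,2),round(r,2))
E0={'scene':[(3,7),(2,6),(7,6)]}
print('low now',edge3(fs,[652,-125,-.04],E0,78)[0].round(3),'before',edge3({'scene':dict(f,pixels=a.astype(np.uint8))},[652,-125,-.04],E0,78)[0].round(3))
E
```

```text
jar 0.05 0.62 0.91
hook -0.11 -0.03 0.95
thimbles -0.02 -0.04 0.74
low base 0.09 -0.06 0.78
low now [ 6.50790e+02 -1.26254e+02 -7.50000e-02] before [ 6.50974e+02 -1.25685e+02 -6.00000e-02]
```

```bash
python3 - <<'E'
from station import workorder
print(workorder.finish_job())
E
```

```text
the job is handed in; nothing more can be done
None
```

I pulled the red knob and slid the jaw back about 37 mm. I then lifted the new section out, set it on the dark lower section with about 5 N of contact, let go and backed off. It was handed in at about 19 s.

- **Position:** The new section stands upright on the lower one, with both open fronts facing the same way. It is not perfectly flush. In the last top picture a thin strip of the lower section's back edge shows at its right-hand (-y) end. From that I estimate about 1° of twist, 1 mm of offset and at most about 2–2.5 mm at that corner. I judged this close enough and did not regrip to correct it.
- **Where the measurements disagreed:** The two cameras differed by 1–3 mm and up to about 1.5° in the absolute positions. The silhouette checks of new against lower section agreed to within 0.5 px at the three usable corner checks. The fourth, the back +y corner in the top view, was unusable.
- **Lower section and bystanders:** The lower section, both thimbles and the cup hook showed no movement beyond noise. The jar region read a 0.6 px shift. The arm never came near the jar, so this is probably a change in lighting, but I did not check it further.

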